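# Point out the stray sample cup and its nest, then call

## Robot

A 6-joint arm with a two-finger parallel gripper is mounted at the origin on a cart in front of the work surface, level with it; the furniture and walls round the work are solid. World frame = base frame: x ahead of the robot, y to its left, z up, the work surface at z = 0. Lengths are in m, angles in degrees, forces in N, time in s.
With the tool pointing down it reaches from about 0.25 to 0.725 m from the base axis. Payload 9.7 kg.
Tool frame: the origin (TCP) lies between the finger pads; the fingertips stand 22 mm ahead of it and the grasp point (between the pads) lies 3 mm ahead of it; z points along the fingers, y is the line along which they close (so a half turn about z gives the same grasp; the last joint's range is limited). The gripper opens to 85 mm and grips with 20 to 120 N. Pads are 22 mm wide; open, the fingers measure 114 mm over their backs; the gripper's body (76 mm by 85 mm) begins 54 mm behind the grasp point. The pads swing forward as they close: fully open they stand 13 mm farther back than shut.
Start: joints at [-63.827, 4.979, 10.078, 95.1, 0, 90], TCP at [0.243, -0.494, 0.253] pointing down, gripper open.
Joint ranges: [-179.16, 179.16], [-48.56, 103.87], [-65.8, 70.77], [-126.05, 130.52], [-82.76, 87.17], [-180, 180]. Speed limits (degrees/s): [127.2, 127.2, 147.25, 180, 180, 180].

## Interface

Orientations are given as [roll, pitch, yaw] about the fixed x, y, z axes, in that order (R = Rz(yaw) Ry(pitch) Rx(roll)).
In Python, from workcell import bot, viewer, finder gives the robot as it stands.
- The arm moves only by the tool move_arm, never from a script. Its arguments are lists of equal length, an entry for each row: "offset": the shift along the tool's x, y, z in cm, a list of three; "twist": the turn, a rotation vector about the tool's x, y, z in rad, a list of three; "grip": the opening, from 0 (shut) to 1 (fully open). In form: {"offset": [[x, y, z], ...], "twist": [[ax, ay, az], ...], "grip": [grip, ...]}. A call has 1 to 5 rows; each row shifts and turns the commanded pose from where the row before left it, along the tool's axes as they then stand; what a row does not reach is not made up. A row lasts 1/10 s, in which the tool goes at most 50 mm and 8.59 degrees, less where a joint would pass 70% of its speed; a pose out of reach is approached as far as the arm can. A call is refused whole if a number of a shift passes 5 or a number of a turn 0.15, either way. A call with a gripper value outside its range is refused whole. The fingers move at their own pace and stop on an object; "force" is the grip in N (left out, the last holds). Time passes only in rows, so rows that do not move let the fingers close. It gives the time, the measured TCP pose, the force, the opening and the grip force at its end, in the units of the state.
- bot.get_obs(): the state, without advancing time (a new reading comes with each control period).
- viewer.camera(name): name is "scene" or "top" or "wrist"; returns a dict with "color" (384x512x3 uint8, red, green, blue), "depth" (384x512 float32, m along the optical axis (not along the pixel's ray), 0 where there is no reading), "vfov" (degrees; the focal length in pixels is half the picture's height over the tangent of half this angle, whatever the lens; pixels are square), "cx", "cy" (the principal point, pixels), "k1" (the pictures are not rectified: a ray, as slopes to the right and down, at radius r is drawn at 1 + k1 r^2 times it, then the intrinsics apply), "position" and "attitude" of the camera in the world; the wrist camera has in their place "tool_from_camera" (4x4, takes a point from camera to tool coordinates, whose origin is the TCP and whose axes are the flange's). Camera axes: x right, y down, z forward; pixel columns grow to the right and rows downward; lengths in m; the calibration is good to about 2 mm. A picture is of the moment at which its call begins: read the wrist's pose just before it.
- bot.job_done(): hands the job in; it is judged then, once.
Trained networks look in a picture, given as the dict that the camera call returned (one of the last four; its "shot" number tells which), for a name from the list of things; names that differ only in an ending like _2 or _b are one class to them, and where a whole thing is asked for, a point or a joint stands for the part that bears it (a point fixed in the world has none). Each returns a list of dicts, best first, with "p" (0 to 1); they miss things now and then, are a little off and sometimes report something else, mostly with a low value. They report only what shows in the picture. A call takes as long as a camera call. They do not tell look-alikes from the thing itself.
- finder.boxes_of(picture, thing): "position" ([column, row] in pixels, amid what is visible of it).
- finder.pinpoint(picture, thing): "position" ([column, row] in pixels: a listed point, or the origin of a listed thing).
The state is a dict: "time": time; "q": joint angles; "qd": joint speeds; "joint_efforts": joint torques, N m; "ee_pos": TCP position; "tcp_rot": TCP orientation; "wrist_force": force on the tool from outside, world axes, zero at the start; "torque": the same for the moment, N m; "opening": finger opening in m; "grasp_force": force on a finger pad.
Only numpy, scipy, OpenCV 4.12 (cv2) and the standard library are available. Lean on these libraries where they do the work, as an engineer would, in place of code of your own. Each camera call takes 0.05 s, during which the arm holds its last target. There are 200 camera calls.

## Task

Show the overhead camera which of the three sealed sample cups at the front of the worktop has been left out of its orange ring nest and where it belongs (cups by the machine at the back do not count): with closed fingers held no more than about 5 cm above it and without touching, point down at the middle of the stray cup for two seconds, then in the same way for two seconds at the empty nest. Then press the green button on the call box to send the report and draw clear. Nothing is to be picked up, touched or shifted except that button, the red button stays unpressed, and the fingertips must not come down close over the cups that stand in their nests (pass well above them, or round).

Things in the scene. Friction and masses are not known exactly. Their poses are not given: they have to be found in the camera images.
- sample_cup_0: sealed sample cup: cream tapered body, blue lid; 68 mm across the lid, 57 mm high, standing upright on the worktop; loose, about 90 g. Origin: centre of the underside, z up. Two of the three cups stand in nests, one stands loose on the worktop; which is which varies. The loose one stands between the robot and the row of nests
- sample_cup_1: sealed sample cup: cream tapered body, blue lid; 68 mm across the lid, 57 mm high, standing upright on the worktop; loose, about 90 g. Origin: centre of the underside, z up. Two of the three cups stand in nests, one stands loose on the worktop; which is which varies. The loose one stands between the robot and the row of nests
- sample_cup_2: sealed sample cup: cream tapered body, blue lid; 68 mm across the lid, 57 mm high, standing upright on the worktop; loose, about 90 g. Origin: centre of the underside, z up. Two of the three cups stand in nests, one stands loose on the worktop; which is which varies. The loose one stands between the robot and the row of nests
- nest_a: cup nest: round orange plastic ring bolted to the worktop, 88 mm outside, 74 mm bore right through, 14 mm high. Origin: centre of the ring at worktop level. Two nests hold a cup (centred, both origins within about 2 mm of each other across), one is empty; which is which varies
- nest_a_mouth (a point): centre of the mouth of nest_a, level with its upper rim, 14 mm above the worktop
- nest_b: cup nest: round orange plastic ring bolted to the worktop, 88 mm outside, 74 mm bore right through, 14 mm high. Origin: centre of the ring at worktop level. Two nests hold a cup (centred, both origins within about 2 mm of each other across), one is empty; which is which varies
- nest_b_mouth (a point): centre of the mouth of nest_b, level with its upper rim, 14 mm above the worktop
- nest_c: cup nest: round orange plastic ring bolted to the worktop, 88 mm outside, 74 mm bore right through, 14 mm high. Origin: centre of the ring at worktop level. Two nests hold a cup (centred, both origins within about 2 mm of each other across), one is empty; which is which varies
- nest_c_mouth (a point): centre of the mouth of nest_c, level with its upper rim, 14 mm above the worktop
- call_box: grey call box fixed to the worktop, 64 mm (its x) by 124 mm (its y), 35 mm high, with a green and a red push button on top. Origin: centre of the underside; the green button lies 32 mm to its +y, the red one 32 mm to its -y; turned about the vertical by up to 0.35 rad
- green_button (a joint): travel of the green button in m: 0 released, 0.006 fully down; spring return, about 5 N to bottom it; it counts as pressed beyond 4 mm
- green_button_top (a point): centre of the top face of the green button (30 mm across), pressed straight down
- red_button (a joint): travel of the red button in m: 0 released, 0.006 fully down; spring return, about 5 N to bottom it; it counts as pressed beyond 3 mm
- red_button_top (a point): centre of the top face of the red button (30 mm across), pressed straight down
- coil_block: solenoid coil, black and grey block 42x52x45 mm; loose, lies about; leave alone. Origin: centre of its underside
- spare_nut: pale knurled round nut, 40 mm across, 22 mm high; loose, lies about; leave alone. Origin: centre of its underside
- driver_yellow: yellow-handled screwdriver 29x173x30 mm; loose, lies about; leave alone. Origin: centre of its underside
Not all that is in view belongs to the job. Leave any black or turquoise look-alike of the nest_a alone.

How it is judged (in metres and radians):
On the way, in this order (a step that is already met when the one before it is completed fails the run):
1. the fingertips point down at the middle of the cup that stands outside the nests, just above it (((horizontal distance between sample_cup_0 and nest_a above 0.06 m and horizontal distance between sample_cup_0 and nest_b above 0.06 m and horizontal distance between sample_cup_0 and nest_c above 0.06 m and horizontal distance between the grasp point and sample_cup_0 below 0.03 m and z of the grasp point in the frame of sample_cup_0 between 0.069 and 0.147 m) or (horizontal distance between sample_cup_1 and nest_a above 0.06 m and horizontal distance between sample_cup_1 and nest_b above 0.06 m and horizontal distance between sample_cup_1 and nest_c above 0.06 m and horizontal distance between the grasp point and sample_cup_1 below 0.03 m and z of the grasp point in the frame of sample_cup_1 between 0.069 and 0.147 m) or (horizontal distance between sample_cup_2 and nest_a above 0.06 m and horizontal distance between sample_cup_2 and nest_b above 0.06 m and horizontal distance between sample_cup_2 and nest_c above 0.06 m and horizontal distance between the grasp point and sample_cup_2 below 0.03 m and z of the grasp point in the frame of sample_cup_2 between 0.069 and 0.147 m))), for 1.5 s.
2. the fingertips point down at the middle of the empty nest, just above it (((horizontal distance between each of sample_cup_0, sample_cup_1, sample_cup_2 and nest_a above 0.06 m and horizontal distance between the grasp point and nest_a_mouth below 0.03 m and z of the grasp point in the frame of nest_a_mouth between 0.015 and 0.09 m) or (horizontal distance between each of sample_cup_0, sample_cup_1, sample_cup_2 and nest_b above 0.06 m and horizontal distance between the grasp point and nest_b_mouth below 0.03 m and z of the grasp point in the frame of nest_b_mouth between 0.015 and 0.09 m) or (horizontal distance between each of sample_cup_0, sample_cup_1, sample_cup_2 and nest_c above 0.06 m and horizontal distance between the grasp point and nest_c_mouth below 0.03 m and z of the grasp point in the frame of nest_c_mouth between 0.015 and 0.09 m))), for 1.5 s.
3. the green button is pressed (value of joint green_button above 0.004 m), for 0.02 s.
At the end, for the whole second after the job is handed in: Both buttons are released; the three cups stand upright and at rest within 10 mm of where they began, and the other loose parts within 15 mm. Pointing means: grasp point within 30 mm of the middle across, fingertips clear above the thing and less than about 7 cm over it, kept for 1.5 s (value of joint each of green_button, red_button below 0.0015 m and distance of each of sample_cup_0, sample_cup_1, sample_cup_2 from where it was at the start of the episode below 0.01 m and angle between each of sample_cup_0, sample_cup_1, sample_cup_2's own z axis and vertical below 0.1 rad and linear speed of each of sample_cup_0, sample_cup_1, sample_cup_2 below 0.02 m/s and distance of each of coil_block, spare_nut, driver_yellow from where it was at the start of the episode below 0.015 m); the robot touches nothing.
It fails at once if the robot touches anything away from the call box (horizontal distance between the grasp point and call_box above 0.1 m and contact force between any of the fingers, the arm and anything else above 0.5 N).
It fails at once if a sample cup is shifted, lifted or tipped (distance of any of sample_cup_0, sample_cup_1, sample_cup_2 from where it was at the start of the episode above 0.01 m or angle between any of sample_cup_0, sample_cup_1, sample_cup_2's own z axis and vertical above 0.15 rad).
It fails at once if the red button is pressed (value of joint red_button above 0.003 m).
It fails at once if the fingertips come closer than about 5 cm over the middle of a cup that stands in its nest (((horizontal distance between sample_cup_0 and nest_a below 0.03 m or horizontal distance between sample_cup_0 and nest_b below 0.03 m or horizontal distance between sample_cup_0 and nest_c below 0.03 m) and horizontal distance between the grasp point and sample_cup_0 below 0.025 m and z of the grasp point in the frame of sample_cup_0 between -0.003 and 0.127 m) or ((horizontal distance between sample_cup_1 and nest_a below 0.03 m or horizontal distance between sample_cup_1 and nest_b below 0.03 m or horizontal distance between sample_cup_1 and nest_c below 0.03 m) and horizontal distance between the grasp point and sample_cup_1 below 0.025 m and z of the grasp point in the frame of sample_cup_1 between -0.003 and 0.127 m) or ((horizontal distance between sample_cup_2 and nest_a below 0.03 m or horizontal distance between sample_cup_2 and nest_b below 0.03 m or horizontal distance between sample_cup_2 and nest_c below 0.03 m) and horizontal distance between the grasp point and sample_cup_2 below 0.025 m and z of the grasp point in the frame of sample_cup_2 between -0.003 and 0.127 m)).
It fails at once if one of the other loose parts is shifted or lifted (distance of any of coil_block, spare_nut, driver_yellow from where it was at the start of the episode above 0.015 m).
It also fails if it takes over 51 s, if anything falls off the work surface, if the arm or the gripper's body presses on something with over 40 N, if the wrist force passes 120 N, or if a joint passes its speed limit or range.

## Working session

There is one attempt and no reset: what is moved stays moved. The work goes in short steps, Python scripts to look and compute and a tool call to move; the robot and the scene stay as the last step left them, time stands still between calls to the robot, and variables do not carry over. Pictures are saved under pics/ and viewed, at most 10 in all, crops included, and the job is handed in when it is done.

Besides the shell and the picture viewer there is one more tool, called after "Emit:" in YAML: its name, and indented under it one key for each argument. move_arm: Moves the arm, as the interface text tells. Its arguments: {"type":"object","properties":{"offset":{"type":"array","items":{"type":"array","items":{"type":"number"}}},"twist":{"type":"array","items":{"type":"array","items":{"type":"number"}}},"grip":{"type":"array","items":{"type":"number"}},"force":{"type":"number"}},"required":["offset","twist","grip"]}

```bash
mkdir -p pics; ls; cat > h.py <<'E'
import numpy as np, cv2
from workcell import bot, viewer, finder
from scipy.spatial.transform import Rotation as R
def K(c):
    h,w=c["color"].shape[:2]; f=h/2/np.tan(np.radians(c["vfov"])/2)
    return np.array([[f,0,c["cx"]],[0,f,c["cy"]],[0,0,1.]]), np.array([c["k1"],0,0,0.])
def ray(c,px):
    k,d=K(c); u=cv2.undistortPoints(np.array([[px]],float),k,d)[0,0]
    return np.array([u[0],u[1],1.])
def rot(a):
    a=np.array(a,float)
    return a if a.shape==(3,3) else R.from_euler('xyz',a,degrees=True).as_matrix()
def onplane(c,px,z):
    r=rot(c["attitude"])@ray(c,px); p=np.array(c["position"])
    return p+r*(z-p[2])/r[2]
E
python3 - <<'E'
from h import *
print(bot.get_obs())
for n in ["top","scene"]:
    c=viewer.camera(n); cv2.imwrite(f"pics/{n}0.png",c["color"][:,:,::-1])
    print(n,c["position"],c["attitude"],c["vfov"],c["k1"])
    for t,z in [("sample_cup_0",0),("nest_a",0),("nest_a_mouth",.014),("green_button_top",.04),("red_button_top",.04),("call_box",0),("coil_block",0),("spare_nut",0),("driver_yellow",0)]:
        for d in finder.pinpoint(c,t): 
            if d["p"]>.15: print(t,round(d["p"],2),np.round(d["position"]),onplane(c,d["position"],z).round(3))
E
```

```text
pics
{'time': 0.0, 'q': array([-6.38265530e+01,  5.01125768e+00,  1.00340560e+01,  9.50968098e+01,
        1.38590906e-03,  8.99987544e+01]), 'qd': array([ 0.00708609,  0.01567724, -0.03390929, -0.02496804, -0.02113667,
        0.04151267]), 'joint_efforts': array([ 1.61898765e-04, -5.20390749e+01,  4.64801109e+01,  1.63726998e-02,
        3.73672208e-05,  3.55830139e-05]), 'ee_pos': array([ 0.24252465, -0.49343788,  0.25257795]), 'tcp_rot': array([-1.79925989e+02, -1.38751690e-03,  2.61746908e+01]), 'wrist_force': array([ 0.35985029, -0.26325097, -0.80758364]), 'torque': array([ 0.00354786, -0.01146495,  0.01441759]), 'grasp_force': 0.0, 'opening': 0.08558045975000567}
top [ 0.32456521 -0.01910798  1.28463098] [-167.32029447    0.18083138  -86.36958231] 47.797319844597645 0.022731233613610537
sample_cup_0 0.83 [219. 189.] [0.61  0.118 0.   ]
sample_cup_0 0.67 [188. 177.] [0.641 0.216 0.   ]
sample_cup_0 0.61 [237. 239.] [0.461 0.052 0.   ]
nest_a 0.75 [273. 198.] [ 0.593 -0.048  0.   ]
nest_a 0.72 [141. 190.] [0.591 0.353 0.   ]
nest_a 0.7 [282. 241.] [ 0.463 -0.082  0.   ]
nest_a 0
[... 1300 characters left out ...]
t_a_mouth 0.76 [119. 256.] [0.577 0.349 0.014]
nest_a_mouth 0.74 [302. 225.] [ 0.458 -0.084  0.014]
nest_a_mouth 0.7 [209. 212.] [0.608 0.108 0.014]
nest_a_mouth 0.53 [208. 219.] [0.588 0.118 0.014]
green_button_top 0.43 [343. 192.] [ 0.486 -0.23   0.04 ]
red_button_top 0.38 [368. 190.] [ 0.461 -0.295  0.04 ]
call_box 0.9 [351. 205.] [ 0.466 -0.251  0.   ]
call_box 0.62 [161. 221.] [0.648 0.226 0.   ]
coil_block 0.9 [160. 279.] [0.483 0.283 0.   ]
spare_nut 0.57 [249. 246.] [0.472 0.061 0.   ]
spare_nut 0.51 [207. 270.] [0.456 0.179 0.   ]
spare_nut 0.43 [164. 284.] [0.469 0.28  0.   ]
driver_yellow 0.59 [313. 169.] [ 0.635 -0.244  0.   ]
driver_yellow 0.51 [348. 206.] [ 0.466 -0.244  0.   ]
```

```bash
python3 - <<'E'
import cv2
a=cv2.imread("pics/top0.png"); cv2.imwrite("pics/topcrop.png",cv2.resize(a[120:290,110:390],None,fx=2.8,fy=2.8,interpolation=cv2.INTER_CUBIC))
E
```

```text
(no output)
```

View pics/topcrop.png

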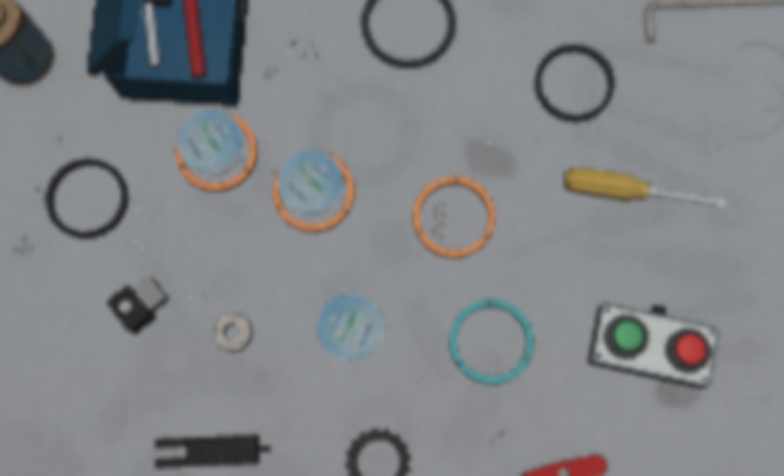

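View pics/scene0.png

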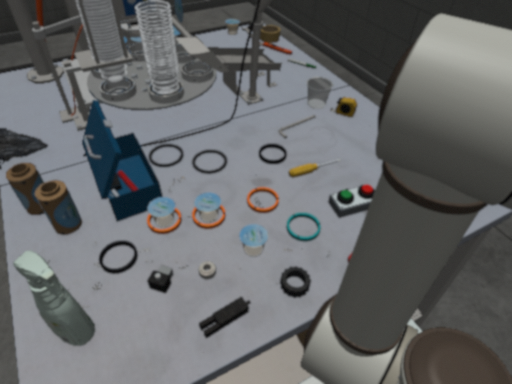

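The top crop shows the stray cup at full-image pixel (235,237) and the empty orange nest at (272,197). Green is at about (334,240), and red is to the right of it at (357,245).

Candidates for the cup: the lids at (235,237), which is loose, and at (187,171) and (221,186), which both sit in orange rings. Candidates for the nest: orange (272,197), turquoise (285,242), black (141,190), (315,150), (256,128) and the gear at (245,284). I choose the loose cup (235,237) and the empty orange ring (272,197), and the crop confirms both.

Emit:
move_arm:
  offset:
    - [2.9,-2.6,0]
    - [2.9,-2.6,0]
    - [2.9,-2.6,0]
    - [2.9,-2.6,0]
    - [2.9,-2.6,0]
  twist:
    - [0,0,0]
    - [0,0,0]
    - [0,0,0]
    - [0,0,0]
    - [0,0,0]
  grip: [0,0,0,0,0]

```text
time: 1.5
ee_pos: [0.3156, -0.3116, 0.2534]
tcp_rot: [180.0, -0.0, 26.1]
wrist_force: [0.4, -0.4, 0.6]
opening: 0.0123
grasp_force: 0.0
```

Emit:
move_arm:
  offset:
    - [2.9,-2.6,0]
    - [2.9,-2.6,0]
    - [2.9,-2.6,0]
    - [2.9,-2.6,0]
    - [2.9,-2.6,0]
  twist:
    - [0,0,0]
    - [0,0,0]
    - [0,0,0]
    - [0,0,0]
    - [0,0,0]
  grip: [0,0,0,0,0]

```text
time: 2.0
ee_pos: [0.3885, -0.1308, 0.2535]
tcp_rot: [180.0, -0.0, 26.2]
wrist_force: [1.8, 0.4, -0.0]
opening: 0.0
grasp_force: 0.0
```

Emit:
move_arm:
  offset:
    - [2.4,-2.1,0]
    - [2.4,-2.1,0]
    - [2.4,-2.1,0]
    - [0,0,0]
    - [0,0,0]
  twist:
    - [0,0,0]
    - [0,0,0]
    - [0,0,0]
    - [0,0,0]
    - [0,0,0]
  grip: [0,0,0,0,0]

```text
time: 2.5
ee_pos: [0.425, -0.0437, 0.2533]
tcp_rot: [180.0, 0.0, 26.3]
wrist_force: [-0.5, 0.5, -0.0]
opening: -0.0001
grasp_force: 0.0
```

```bash
cat >> h.py <<'E'
def wplane(c,px,z,o):
    T=np.array(c["tool_from_camera"]); Rt=rot(o["tcp_rot"]); p=Rt@T[:3,3]+o["ee_pos"]; r=Rt@T[:3,:3]@ray(c,px)
    return p+r*(z-p[2])/r[2]
def delta(o,w): return (rot(o["tcp_rot"]).T@(np.array(w)-o["ee_pos"])*100).round(1)
E
python3 - <<'E'
from h import *
o=bot.get_obs(); c=viewer.camera("wrist"); cv2.imwrite("pics/w1.png",c["color"][:,:,::-1])
print(o["time"],o["ee_pos"],o["tcp_rot"],o["opening"],o["wrist_force"])
for t,z in [("sample_cup_0",0),("nest_a",0),("green_button_top",.045),("red_button_top",.045)]:
    for d in finder.pinpoint(c,t):
        if d["p"]>.15: print(t,round(d["p"],2),np.round(d["position"]),wplane(c,d["position"],z,o).round(3))
print(delta(o,[.462,.052,.115]))
E
```

```text
2.5 [ 0.42502402 -0.04365728  0.25325832] [1.79997250e+02 1.63427963e-02 2.62792572e+01] -7.708665330240045e-05 [-0.54794321  0.4590258  -0.0033608 ]
sample_cup_0 0.88 [192. 100.] [0.457 0.062 0.   ]
green_button_top 0.63 [428. 209.] [ 0.47  -0.227  0.045]
red_button_top 0.58 [472. 240.] [ 0.461 -0.295  0.045]
[ 7.6 -6.9 13.8]
```

View pics/w1.png

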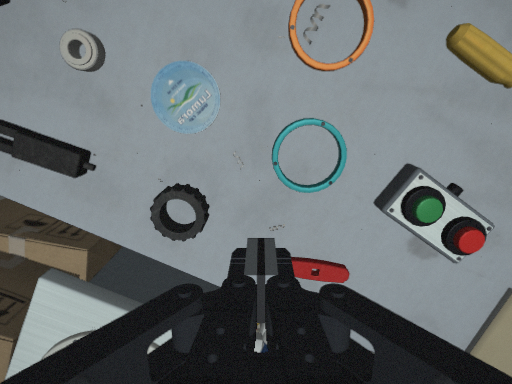

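The wrist view shows the lid at (186,97), the empty orange ring at about (332,20), the turquoise ring at (310,155), green at (429,206) and red at (468,236). Next I move over the cup and lower.

```bash
python3 - <<'E'
from h import *
o=bot.get_obs(); c=viewer.camera("wrist")
for px,z in [((186,97),.057),((332,20),.014),((429,206),.045),((468,236),.045)]: print(px,wplane(c,px,z,o).round(3))
E
```

```text
(186, 97) [0.462 0.055 0.057]
(332, 20) [ 0.594 -0.042  0.014]
(429, 206) [ 0.472 -0.228  0.045]
(468, 236) [ 0.462 -0.289  0.045]
```

Emit:
move_arm:
  offset:
    - [2.5,-2.4,0]
    - [2.5,-2.4,0]
    - [2.6,-2.5,2]
    - [0,0,3]
    - [0,0,3]
  twist:
    - [0,0,0]
    - [0,0,0]
    - [0,0,0]
    - [0,0,0]
    - [0,0,0]
  grip: [0,0,0,0,0]

```text
time: 3.3
ee_pos: [0.4613, 0.0555, 0.1724]
tcp_rot: [180.0, -0.0, 26.2]
wrist_force: [-0.1, -0.5, 0.8]
opening: -0.0004
grasp_force: 0.0
```

Emit:
move_arm:
  offset:
    - [0,0,2]
    - [0,0,2]
    - [0,0,1.7]
    - [0,0,0]
    - [0,0,0]
  twist:
    - [0,0,0]
    - [0,0,0]
    - [0,0,0]
    - [0,0,0]
    - [0,0,0]
  grip: [0,0,0,0,0]

```text
time: 3.8
ee_pos: [0.461, 0.0546, 0.1167]
tcp_rot: [-180.0, 0.0, 26.1]
wrist_force: [-0.5, 0.7, -0.1]
opening: 0.0002
grasp_force: 0.0
```

```bash
python3 - <<'E'
from h import *
c=viewer.camera("wrist"); s=viewer.camera("scene")["color"][:,:,::-1]
cv2.imwrite("pics/p1.png",np.hstack([cv2.resize(c["color"][:,:,::-1],(400,300)),cv2.resize(s[150:300,130:330],(400,300))]))
print(bot.get_obs()["ee_pos"])
E
```

```text
[0.46155804 0.05481644 0.11749509]
```

View pics/p1.png

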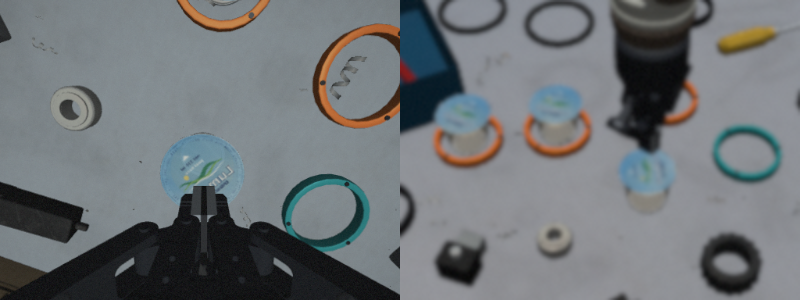

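Emit:
move_arm:
  offset:
    - [0,0,0]
    - [0,0,0]
    - [0,0,0]
    - [0,0,0]
    - [0,0,0]
  twist:
    - [0,0,0]
    - [0,0,0]
    - [0,0,0]
    - [0,0,0]
    - [0,0,0]
  grip: [0,0,0,0,0]

```text
time: 4.4
ee_pos: [0.461, 0.055, 0.1163]
tcp_rot: [180.0, -0.0, 26.2]
wrist_force: [-0.2, -0.6, -0.0]
opening: -0.0001
grasp_force: 0.0
```

Emit:
move_arm:
  offset:
    - [0,0,0]
    - [0,0,0]
    - [0,0,0]
    - [0,0,0]
    - [0,0,0]
  twist:
    - [0,0,0]
    - [0,0,0]
    - [0,0,0]
    - [0,0,0]
    - [0,0,0]
  grip: [0,0,0,0,0]

```text
time: 4.9
ee_pos: [0.461, 0.055, 0.1163]
tcp_rot: [180.0, 0.0, 26.2]
wrist_force: [0.1, -0.3, 0.4]
opening: 0.0001
grasp_force: 0.0
```

Emit:
move_arm:
  offset:
    - [0,0,0]
    - [0,0,0]
    - [0,0,0]
    - [0,0,0]
    - [0,0,0]
  twist:
    - [0,0,0]
    - [0,0,0]
    - [0,0,0]
    - [0,0,0]
    - [0,0,0]
  grip: [0,0,0,0,0]

```text
time: 5.4
ee_pos: [0.461, 0.055, 0.1163]
tcp_rot: [180.0, -0.0, 26.2]
wrist_force: [0.5, 0.0, 0.2]
opening: 0.0001
grasp_force: 0.0
```

Emit:
move_arm:
  offset:
    - [0,0,0]
    - [0,0,0]
    - [0,0,0]
    - [0,0,0]
    - [0,0,0]
  twist:
    - [0,0,0]
    - [0,0,0]
    - [0,0,0]
    - [0,0,0]
    - [0,0,0]
  grip: [0,0,0,0,0]

```text
time: 5.9
ee_pos: [0.461, 0.055, 0.1163]
tcp_rot: [-180.0, -0.0, 26.2]
wrist_force: [-0.2, 0.4, -0.4]
opening: -0.0004
grasp_force: 0.0
```

The fingertips are centred over the stray cup's lid (left image, lid at (202,168)) and clear of it, with the hold complete. Next, the empty nest.

Emit:
move_arm:
  offset:
    - [0,0,-2]
    - [0,0,-3]
    - [1.5,2.9,0]
    - [1.5,2.9,0]
    - [1.5,2.9,0]
  twist:
    - [0,0,0]
    - [0,0,0]
    - [0,0,0]
    - [0,0,0]
    - [0,0,0]
  grip: [0,0,0,0,0]

```text
time: 6.4
ee_pos: [0.5408, -0.0039, 0.1667]
tcp_rot: [180.0, -0.0, 26.2]
wrist_force: [0.1, 0.2, 0.1]
opening: 0.0001
grasp_force: 0.0
```

Emit:
move_arm:
  offset:
    - [1.5,2.9,0]
    - [1.6,3,0]
    - [0,0,2]
    - [0,0,2]
    - [0,0,0]
  twist:
    - [0,0,0]
    - [0,0,0]
    - [0,0,0]
    - [0,0,0]
    - [0,0,0]
  grip: [0,0,0,0,0]

```text
time: 6.9
ee_pos: [0.5924, -0.0427, 0.1232]
tcp_rot: [-179.9, 0.2, 26.1]
wrist_force: [-0.6, 0.9, 0.2]
opening: -0.0
grasp_force: 0.0
```

```bash
python3 - <<'E'
from h import *
o=bot.get_obs();c=viewer.camera("wrist"); cv2.imwrite("pics/w2.png",c["color"][:,:,::-1])
print(o["ee_pos"])
for d in finder.pinpoint(c,"nest_a_mouth"): print(d["p"],d["position"],wplane(c,d["position"],.014,o).round(3))
E
```

```text
[ 0.59238376 -0.04265726  0.12317484]
```

View pics/w2.png

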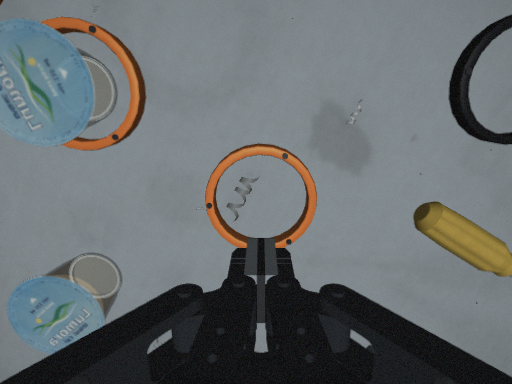

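The ring centre is at (261,197), in line with the fingers, and it holds only a metal chip. Lowering.

Emit:
move_arm:
  offset:
    - [0,0,2]
    - [0,0,2]
    - [0,0,0.8]
    - [0,0,0]
    - [0,0,0]
  twist:
    - [0,0,0]
    - [0,0,0]
    - [0,0,0]
    - [0,0,0]
    - [0,0,0]
  grip: [0,0,0,0,0]

```text
time: 7.5
ee_pos: [0.5941, -0.0425, 0.0797]
tcp_rot: [180.0, -0.1, 26.2]
wrist_force: [0.8, 0.2, 0.2]
opening: 0.0002
grasp_force: 0.0
```

```bash
python3 - <<'E'
from h import *
o=bot.get_obs();c=viewer.camera("wrist"); cv2.imwrite("pics/w3.png",c["color"][:,:,::-1])
print(o["ee_pos"])
m=cv2.inRange(cv2.cvtColor(c["color"],cv2.COLOR_RGB2HSV),(5,140,80),(16,255,255)); m[:,:120]=0
(x,y),r=cv2.minEnclosingCircle(cv2.findNonZero(cv2.morphologyEx(m,cv2.MORPH_OPEN,np.ones((5,5)))))
print(x,y,r,wplane(c,(x,y),.014,o).round(3))
E
```

```text
[ 0.59411353 -0.04249752  0.0797188 ]
259.218017578125 220.97755432128906 66.69914245605469 [ 0.595 -0.04   0.014]
```

Emit:
move_arm:
  offset:
    - [0,0,0]
    - [0,0,0]
    - [0,0,0]
    - [0,0,0]
    - [0,0,0]
  twist:
    - [0,0,0]
    - [0,0,0]
    - [0,0,0]
    - [0,0,0]
    - [0,0,0]
  grip: [0,0,0,0,0]

```text
time: 8.05
ee_pos: [0.5936, -0.0425, 0.0783]
tcp_rot: [-180.0, -0.0, 26.2]
wrist_force: [-0.1, -0.4, -0.0]
opening: 0.0003
grasp_force: 0.0
```

Emit:
move_arm:
  offset:
    - [0,0,0]
    - [0,0,0]
    - [0,0,0]
    - [0,0,0]
    - [0,0,0]
  twist:
    - [0,0,0]
    - [0,0,0]
    - [0,0,0]
    - [0,0,0]
    - [0,0,0]
  grip: [0,0,0,0,0]

```text
time: 8.55
ee_pos: [0.5936, -0.0425, 0.0783]
tcp_rot: [-180.0, 0.0, 26.2]
wrist_force: [0.3, 0.4, 0.1]
opening: 0.0001
grasp_force: 0.0
```

Emit:
move_arm:
  offset:
    - [0,0,0]
    - [0,0,0]
    - [0,0,0]
    - [0,0,0]
    - [0,0,0]
  twist:
    - [0,0,0]
    - [0,0,0]
    - [0,0,0]
    - [0,0,0]
    - [0,0,0]
  grip: [0,0,0,0,0]

```text
time: 9.05
ee_pos: [0.5936, -0.0425, 0.0783]
tcp_rot: [-180.0, 0.0, 26.2]
wrist_force: [0.4, 0.4, 0.2]
opening: -0.0
grasp_force: 0.0
```

Emit:
move_arm:
  offset:
    - [0,0,0]
    - [0,0,0]
    - [0,0,0]
    - [0,0,0]
    - [0,0,0]
  twist:
    - [0,0,0]
    - [0,0,0]
    - [0,0,0]
    - [0,0,0]
    - [0,0,0]
  grip: [0,0,0,0,0]

```text
time: 9.55
ee_pos: [0.5936, -0.0425, 0.0783]
tcp_rot: [180.0, 0.0, 26.2]
wrist_force: [0.4, -0.3, -0.1]
opening: -0.0001
grasp_force: 0.0
```

The empty nest has been pointed at. Now to the call box.

Emit:
move_arm:
  offset:
    - [0,0,-3]
    - [0,0,-4]
    - [-2.7,1.6,0]
    - [-2.7,1.6,0]
    - [-2.7,1.6,0]
  twist:
    - [0,0,0]
    - [0,0,0]
    - [0,0,0]
    - [0,0,0]
    - [0,0,0]
  grip: [0,0,0,0,0]

```text
time: 10.05
ee_pos: [0.5416, -0.122, 0.1486]
tcp_rot: [180.0, -0.0, 26.2]
wrist_force: [0.8, -0.9, -0.0]
opening: -0.0001
grasp_force: 0.0
```

Emit:
move_arm:
  offset:
    - [-2.7,1.6,0]
    - [-2.7,1.6,0]
    - [-2.7,1.6,0]
    - [-2.7,1.6,0]
    - [0,0,0]
  twist:
    - [0,0,0]
    - [0,0,0]
    - [0,0,0]
    - [0,0,0]
    - [0,0,0]
  grip: [0,0,0,0,0]

```text
time: 10.55
ee_pos: [0.4718, -0.2287, 0.1485]
tcp_rot: [180.0, 0.0, 26.0]
wrist_force: [0.0, -0.2, 0.5]
opening: -0.0001
grasp_force: 0.0
```

Emit:
move_arm:
  offset:
    - [0,0,0]
    - [0,0,0]
  twist:
    - [0,0,0]
    - [0,0,0]
  grip: [0,0]

```text
time: 10.75
ee_pos: [0.4737, -0.226, 0.1483]
tcp_rot: [-180.0, -0.0, 26.2]
wrist_force: [-0.2, 0.7, -0.2]
opening: -0.0001
grasp_force: 0.0
```

```bash
python3 - <<'E'
from h import *
o=bot.get_obs();c=viewer.camera("wrist"); cv2.imwrite("pics/w4.png",c["color"][:,:,::-1])
print(o["ee_pos"])
h=cv2.cvtColor(c["color"],cv2.COLOR_RGB2HSV)
T=np.array(c["tool_from_camera"]);Rt=rot(o["tcp_rot"])
m=cv2.inRange(h,(45,90,40),(85,255,255)); m=cv2.morphologyEx(m,cv2.MORPH_OPEN,np.ones((5,5)))
(x,y),r=cv2.minEnclosingCircle(cv2.findNonZero(m)); d=np.median(c["depth"][m>0])
p=Rt@(T[:3,:3]@(ray(c,(x,y))*d)+T[:3,3])+o["ee_pos"]
print(x,y,r,d,"point by depth",p,wplane(c,(x,y),.045,o).round(4), delta(o,p))
for t in ("green_button_top","red_button_top"):
  for d in finder.pinpoint(c,t): print(t,d["p"],d["position"],wplane(c,d["position"],p[2],o).round(3))
E
```

```text
[ 0.47370694 -0.22599676  0.14830163]
256.94805908203125 209.4673614501953 20.670207977294922 0.22491345 point by depth [ 0.47152309 -0.22257006  0.05534257] [ 0.4681 -0.2241  0.045 ] [-0.  -0.4  9.3]
green_button_top 0.76 [255.3, 212.3] [ 0.469 -0.222  0.055]
red_button_top 0.85 [326.2, 260.8] [ 0.457 -0.288  0.055]
```

View pics/w4.png

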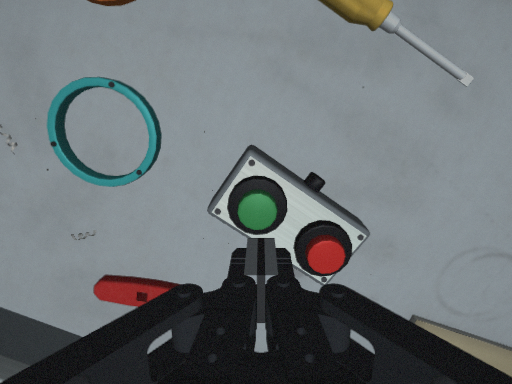

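Green is centred at (257,209), right ahead of the closed fingers, and red is at (326,256), well to the side. Button top is at about z = 0.055, roughly 7 cm below the tips. Shift y by −0.4 and descend.

Emit:
move_arm:
  offset:
    - [0,-0.4,1]
    - [0,0,2]
    - [0,0,2]
    - [0,0,0.8]
    - [0,0,0]
  twist:
    - [0,0,0]
    - [0,0,0]
    - [0,0,0]
    - [0,0,0]
    - [0,0,0]
  grip: [0,0,0,0,0]

```text
time: 11.4
ee_pos: [0.4709, -0.2221, 0.0888]
tcp_rot: [-179.9, 0.1, 26.2]
wrist_force: [-0.3, 0.3, 0.9]
opening: -0.0001
grasp_force: 0.0
```

Emit:
move_arm:
  offset:
    - [0,0,0.3]
    - [0,0,0.3]
    - [0,0,0.3]
    - [0,0,0.2]
    - [0,0,0]
  twist:
    - [0,0,0]
    - [0,0,0]
    - [0,0,0]
    - [0,0,0]
    - [0,0,0]
  grip: [0,0,0,0,0]

```text
time: 11.9
ee_pos: [0.4717, -0.2229, 0.0793]
tcp_rot: [180.0, -0.0, 26.2]
wrist_force: [-0.4, 0.2, 1.9]
opening: -0.0002
grasp_force: 0.7
```

Emit:
move_arm:
  offset:
    - [0,0,0.2]
    - [0,0,0]
    - [0,0,0.2]
    - [0,0,0]
  twist:
    - [0,0,0]
    - [0,0,0]
    - [0,0,0]
    - [0,0,0]
  grip: [0,0,0,0]

```text
time: 12.3
ee_pos: [0.4718, -0.2229, 0.0754]
tcp_rot: [180.0, -0.0, 26.2]
wrist_force: [-0.5, -0.1, 4.0]
opening: 0.0
grasp_force: 1.9
```

Emit:
move_arm:
  offset:
    - [0,0,0.1]
    - [0,0,0]
  twist:
    - [0,0,0]
    - [0,0,0]
  grip: [0,0]

```text
time: 12.5
ee_pos: [0.4718, -0.2229, 0.0744]
tcp_rot: [180.0, -0.0, 26.2]
wrist_force: [-0.2, -0.1, 4.4]
opening: -0.0001
grasp_force: 2.1
```

Emit:
move_arm:
  offset:
    - [0,0,0.1]
    - [0,0,0]
  twist:
    - [0,0,0]
    - [0,0,0]
  grip: [0,0]

```text
time: 12.7
ee_pos: [0.4718, -0.2229, 0.0736]
tcp_rot: [180.0, -0.0, 26.2]
wrist_force: [-0.8, 0.1, 5.0]
opening: -0.0002
grasp_force: 2.7
```

Emit:
move_arm:
  offset:
    - [0,0,0.1]
    - [0,0,0]
  twist:
    - [0,0,0]
    - [0,0,0]
  grip: [0,0]

```text
time: 12.9
ee_pos: [0.4718, -0.2229, 0.0734]
tcp_rot: [179.9, -0.0, 26.2]
wrist_force: [-2.4, 1.5, 13.0]
opening: 0.0
grasp_force: 6.3
```

The force jumped to 13 N, so the button has bottomed out. Drawing clear.

Emit:
move_arm:
  offset:
    - [0,0,-1]
    - [0,0,-2]
    - [0,0,-3]
    - [0,0,-4]
    - [0,0,-3]
  twist:
    - [0,0,0]
    - [0,0,0]
    - [0,0,0]
    - [0,0,0]
    - [0,0,0]
  grip: [0,0,0,0,0]

```text
time: 13.4
ee_pos: [0.4714, -0.2227, 0.2041]
tcp_rot: [180.0, -0.0, 26.2]
wrist_force: [0.5, 0.6, -0.1]
opening: -0.0001
grasp_force: 0.0
```

Emit:
move_arm:
  offset:
    - [0,0,0]
    - [0,0,0]
    - [0,0,0]
    - [0,0,0]
    - [0,0,0]
  twist:
    - [0,0,0]
    - [0,0,0]
    - [0,0,0]
    - [0,0,0]
    - [0,0,0]
  grip: [0,0,0,0,0]

```text
time: 13.9
ee_pos: [0.4713, -0.2227, 0.2013]
tcp_rot: [-179.9, 0.1, 26.2]
wrist_force: [-0.7, -0.6, -0.6]
opening: 0.0002
grasp_force: 0.0
```

```bash
python3 -c "
from h import *
print(bot.job_done())"
```

```text
the job is handed in; nothing more can be done
None
```

I pointed at the stray cup and then at the empty orange nest for about two seconds each, pressed the green button until it bottomed out, drew clear and handed the job in at about 14 s; no verdict was returned.

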